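Seat a gel cassette against the gasket and side stop of the electrode core

ROBOT

A 6-joint arm with a two-finger parallel gripper is mounted at the origin on a cart in front of the work surface, level with it; the furniture and walls round the work are solid. World frame = base frame: x ahead of the robot, y to its left, z up, the work surface at z = 0. Lengths are in m, angles in degrees, forces in N, time in s.
With the tool pointing down it reaches from about 0.3 to 0.75 m from the base axis. Payload 8.5 kg.
Tool frame: the origin (TCP) lies on the centre line of the jaws, within the pads' length; the fingertips stand 22 mm ahead of it and the grasp point (between the pads) lies 3 mm ahead of it (env.tip_reach is the distance from the TCP to the fingertips, in m); y points along the fingers, z is the direction in which the jaws open and shut, and the axes are right-handed (so a half turn about y gives the same grasp; the last joint's range is limited). The gripper opens to 85 mm and grips with 20 to 120 N. Pads are 22 mm wide; open, the fingers measure 114 mm over their backs; the gripper's body (76 mm by 85 mm) begins 54 mm behind the grasp point. The pads swing forward as they close: fully open they stand 13 mm farther back than shut.
Start: joints at [-12.336, 21.807, 74.336, -0, 83.858, -12.336], TCP at [0.55, 0, 0.229] pointing down, gripper open.
Joint ranges: [-178.18, 178.18], [-50.72, 133.34], [12.68, 142.11], [-81.47, 261.47], [9.98, 163.14], [-165.26, 165.26]. Speed limits (degrees/s): [136.94, 136.94, 180, 180, 180, 180].

INTERFACE

Orientations are given as a 3x3 rotation matrix whose columns are the frame's x, y, z axes.
In Python, from rig import env, get_image gives the robot as it stands. The module is installed in compiled form; this text tells all that it offers.
- The arm moves only by the tool carry_out, never from a script. Its argument "targets" is a list that holds one entry, the list of rows, each a list of 7 numbers: the closure, from 0 (fully open) to 1 (shut), then the shift along the world's x, y, z in mm, then the turn, a rotation vector about the world's x, y, z in degrees. In form: [[[claw, dx, dy, dz, ax, ay, az], ...]]. A call has 1 to 20 rows; each row is the pose to reach, as a shift and turn from the pose commanded when the call began; what a row does not reach only later rows make up. A row lasts 1/12 s, in which the tool goes at most 41.7 mm and 7.16 degrees, less where a joint would pass 70% of its speed; a pose out of reach is approached as far as the arm can. A call with a gripper value outside its range is refused whole. The fingers move at their own pace and stop on an object; "squeeze" is the grip in N (left out, the last holds). Time passes only in rows, so rows that repeat a pose let the fingers close. It gives the time, the measured TCP pose, the force and the opening at its end, in the units of the state.
- env.observe(): the state, without advancing time (a new reading comes with each control period).
- get_image(name): name is "scene" or "side" or "wrist"; returns a dict with "img" (420x560x3 uint8, red, green, blue), "fx", "fy", "cx", "cy" (pixels), "rvec" (rotation vector, rad) and "tvec" (3), from world to camera coordinates, as OpenCV has them. Camera axes: x right, y down, z forward; pixel columns grow to the right and rows downward; lengths in m; the calibration is good to about 2 mm. A picture is of the moment at which its call begins. There is no depth.
- env.close_job(): hands the job in, once; it reports no verdict.
The state is a dict: "time_s": time; "q": joint angles; "qvel": joint speeds; "joint_efforts": joint torques, N m; "position": TCP position; "tool_rot": TCP orientation; "ft_force": force on the tool from outside, world axes, zero at the start; "wrist_torque": the same for the moment, N m; "grip_width": finger opening in m.
Only numpy, scipy, OpenCV 4.12 (cv2) and the standard library are available. Lean on these libraries where they do the work, as an engineer would, in place of code of your own. Each camera call takes 0.05 s, during which the arm holds its last target.

TASK

Slide the gel cassette with the green edges straight up out of the drying rack, stand it upright on the foot of the electrode core, and press it into the corner so that it bears on the blue gasket and on the side stop at the same time. Do not let go: finish while still holding it pressed there, square and upright, so that the clamp can be closed. Bring the glass against the core slowly, without knocking or forcing it, and leave the other two plates in the rack and the timer and beaker where they are.

Things in the scene. Friction and masses are not known exactly. Their poses are not given: they have to be found in the camera images.
- cassette_green: Gel cassette to be seated: a stiff upright plate 8 mm thick (its x), 100 mm wide (its y) and 90 mm high (its z), clear glass with green side edges and a green toothed comb between the panes along the top; about 0.12 kg. Origin: centre of its underside. Front and back are alike. At the start it stands in one of the rack's three used slots.
- cassette_orange: Bystander in the rack: same size and form, orange edges and comb. Origin: centre of its underside.
- blank_plate: Bystander in the rack: plain opaque grey plate of the same size. Origin: centre of its underside.
- rack: White plastic drying rack with blue top rails, fixed to the bench, 127 mm (its x) by 120 mm (its y), 59 mm high. Origin: centre of its underside. Plates stand on its floor at z = 8 mm, faces square to the rack's x, their side edges in grooves (11 mm wide, open at the top, up to z = 55 mm). Its three used slots are at x = -45, 0 and +45 mm, so the clear gap between neighbouring plates is 37 mm; the plates' tops are at z = 98 mm, 39 mm above the rack.
- core: Electrode core, fixed to the bench. Origin: centre of its underside; x points from the gasket side back through the wall, y runs along the wall. Black foot, top at z = 10 mm, reaching 52 mm in front (-x) and 40 mm behind. White wall from x = 0 to 18 mm, 122 mm wide, its top at z = 64 mm. On its front (-x) face the blue gasket; at the -y end the side stop. No stop at +y. Dark red clamp arm, fixed open, behind the wall at the +y end (to z = 62 mm).
- gasket: Blue U-shaped gasket on the core's front wall face, 88 mm wide, from z = 12 to 62 mm above the bench. Its front face stands 4 mm in front of the wall; it is springy (2.5 N per mm) and gives up to 4 mm towards the wall. A plate pressed on it or standing on the foot with weight drags when slid (friction of several N), before it meets the stop. Origin: in the wall's front plane, 10 mm above the bench.
- side_stop: White rigid upright side stop at the core's -y end. Its inner face, looking to +y, lies at y = -55 mm of the core, from x = -40 to +4 mm, its top 64 mm above the bench. Its body origin coincides with the gasket's at rest, not with the stop.
- corner (a point): The corner on the core's foot (10 mm above the bench) where the unpressed gasket's front plane (x = -4 mm of the core) meets the side stop's inner face (y = -55 mm of the core); axes as the core's. A seated cassette has its underside centre 4 mm (minus the gasket's give) in front (-x) of this point, 50 mm to +y and at the same height.
- timer: Bystander: white kitchen-type timer, 62 x 66 x 20 mm. Origin: centre of its underside.
- beaker: Bystander: clear beaker, 54 mm across, 70 mm high. Origin: centre of its underside.
Mind the look-alikes: they are no part of the job. Leave any yellow look-alike of the cassette_green alone.

How it is judged (in metres and radians):
On the way:
1. the green cassette is drawn up clear of the rack, between the fingers (z of cassette_green in the frame of rack above 0.06 m and contact force between the fingers and cassette_green above 1 N), for 0.1 s.
At the end, for the whole second after the job is handed in: The fingers still hold the green cassette (over 1 N), it presses on the gasket with more than 1.5 N and on the side stop with more than 1 N at the same time, its underside is within 5 mm of the core's foot, it is upright and square to the core within 0.07 rad (4 degrees), and at rest (contact force between cassette_green and gasket above 1.5 N and contact force between cassette_green and side_stop above 1 N and contact force between the fingers and cassette_green above 1 N and x of cassette_green in the frame of corner between -0.008 and 0.003 m and y of cassette_green in the frame of corner between 0.046 and 0.055 m and z of cassette_green in the frame of corner between -0.003 and 0.005 m and angle between the y axis of cassette_green and the y axis of core, either way round below 0.07 rad and angle between cassette_green's own z axis and vertical below 0.07 rad and linear speed of cassette_green below 0.02 m/s); the arm keeps its last pose, push and grip.
It fails at once if the glass is knocked or driven hard against the foot or wall, the gasket or the side stop (over 80 N, impacts included) (contact force between cassette_green and gasket above 80 N or contact force between cassette_green and side_stop above 80 N or contact force between cassette_green and core above 80 N).
It fails at once if another plate, the timer or the beaker is moved more than 20 mm (distance of any of cassette_orange, blank_plate, timer, beaker from where it was at the start of the episode above 0.02 m).
It also fails if it takes over 42 s, if anything falls off the work surface, if the arm or the gripper's body presses on something with over 40 N, if the wrist force passes 120 N, or if a joint passes its speed limit or range.

## Working session

There is one attempt and no reset: what is moved stays moved. The work goes in short steps, Python scripts to look and compute and a tool call to move; the robot and the scene stay as the last step left them, time stands still between calls to the robot, and variables do not carry over. Pictures are saved under pics/ and viewed, and the job is handed in when it is done.

Besides the shell and the picture viewer there is one more tool, called after ">>>" by a JSON object that holds its "method" and its "body". carry_out: Moves the arm, as the interface text tells. Its arguments: {"type":"object","properties":{"targets":{"type":"array"},"squeeze":{"type":"number"}},"required":["targets"]}

```bash
mkdir -p pics; python3 - <<'E'
from rig import env,get_image
import cv2,json
print(env.observe(), env.tip_reach)
for n in ["scene","side","wrist"]:
    d=get_image(n); cv2.imwrite(f"pics/{n}0.png",d["img"][:,:,::-1])
    print(n,{k:d[k] for k in d if k!="img"})
E
```

```text
{'time_s': 0.0, 'q': array([-1.23362097e+01,  2.18426194e+01,  7.43846501e+01, -1.05841217e-03,
        8.38582193e+01, -1.23348858e+01]), 'qvel': array([ 0.1126179 , -0.07223069,  0.03367662, -0.09929098,  0.06712214,
       -0.06073049]), 'joint_efforts': array([-1.00240642e-03, -4.48466885e+01, -2.31285810e+01, -2.87182611e-04,
        4.73836102e-03,  1.77242771e-05]), 'position': array([5.49705811e-01, 5.30047399e-05, 2.28297123e-01]), 'tool_rot': array([[-2.13355835e-05, -1.46153455e-03,  9.99998932e-01],
       [-9.99999955e-01,  3.00832923e-04, -2.08959272e-05],
       [-3.00802062e-04, -9.99998887e-01, -1.46154090e-03]]), 'ft_force': array([ 0.20251455, -0.51002911,  0.27825159]), 'wrist_torque': array([-0.06232168,  0.0125333 ,  0.05970602]), 'grip_width': 0.08555595523255653} 0.022
scene {'fx': 514.7326891443026, 'fy': 514.7326891443026, 'cx': 274.8198892745123, 'cy': 209.07293242401562, 'rvec': array([ 0.89713448, -2.46497214,  1.09859824]), 'tvec': array([0.52368911, 0.18877929, 0.73710659])}
side {'fx': 436.6181202205583, 'fy': 436.6181202205583, 'cx': 277.83172789200626, 'cy': 216.22145321508182, 'rvec': array([ 0.55689225, -2.56567456,  1.296278  ]), 'tvec': array([0.55725793, 0.10005915, 0.78629633])}
wrist {'fx': 295.9408225723165, 'fy': 295.9408225723165, 'cx': 278.4051545853392, 'cy': 209.24944288870782, 'rvec': array([-2.84985631e+00,  2.45926585e-03,  8.66019893e-04]), 'tvec': array([-0.54976552, -0.03734989,  0.37945391])}
```

View pics/scene0.png

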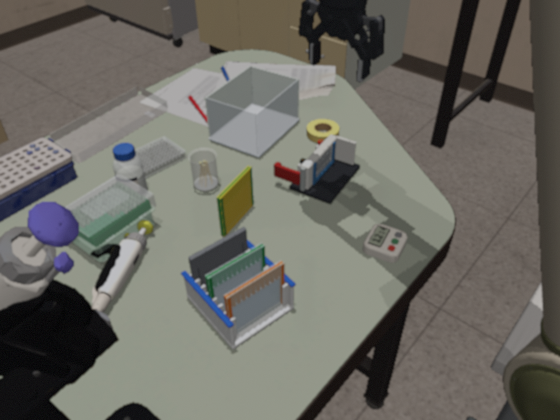

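View pics/side0.png

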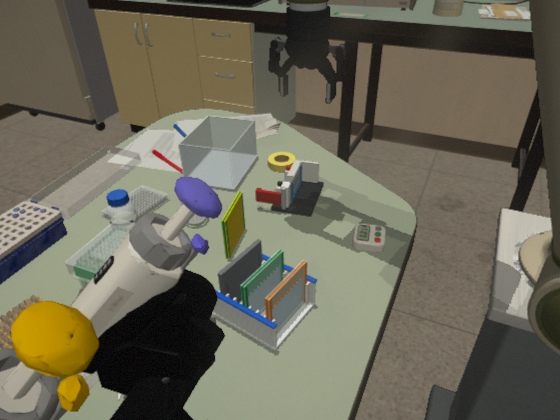

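View pics/wrist0.png

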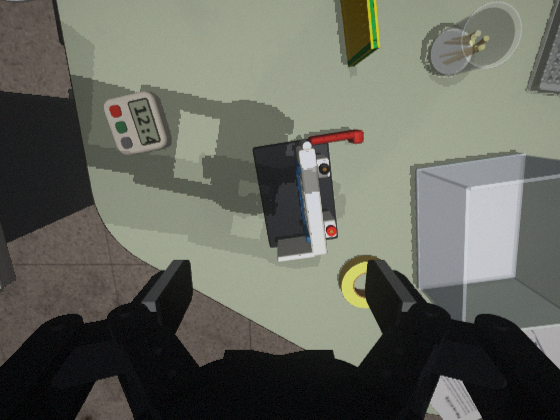

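The wrist view shows the core at about (300,195), with the gasket facing left (-x) and the stop at the bottom (-y). The scene view shows the rack at (240,290), with the green plate in the middle slot and a yellow look-alike at (237,200). I'll zoom in next.

```bash
python3 - <<'E'
import cv2
for n,(x,y,w,h),s in [("scene",(175,225,130,120),6),("side",(205,235,120,115),6),("wrist",(240,120,140,150),5),("scene",(265,125,100,80),7)]:
    im=cv2.imread(f"pics/{n}0.png")[y:y+h,x:x+w]
    im=cv2.resize(im,None,fx=s if w*s<=800 and h*s<=600 else 4,fy=s if w*s<=800 and h*s<=600 else 4,interpolation=cv2.INTER_CUBIC)
    k=im.shape[1]/w
    for i in range(0,w,20): cv2.putText(im,str(x+i),(int(i*k),10),0,.35,(0,0,255)); cv2.line(im,(int(i*k),0),(int(i*k),5),(0,0,255))
    for i in range(0,h,20): cv2.putText(im,str(y+i),(0,int(i*k)+4),0,.35,(0,0,255))
    cv2.imwrite(f"pics/z_{n}_{x}.png",im); print(im.shape)
E
```

```text
(480, 520, 3)
(460, 480, 3)
(600, 560, 3)
(560, 700, 3)
```

View pics/z_scene_175.png

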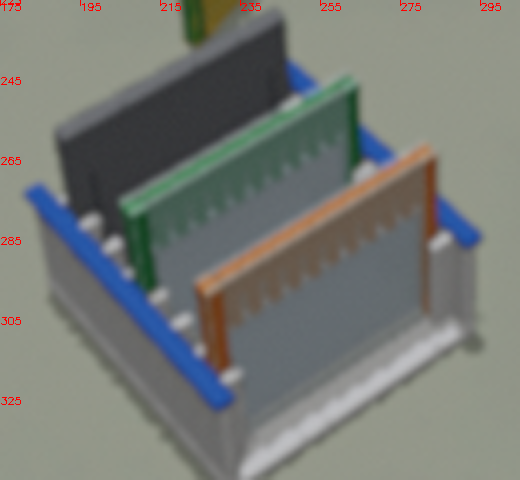

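View pics/z_side_205.png

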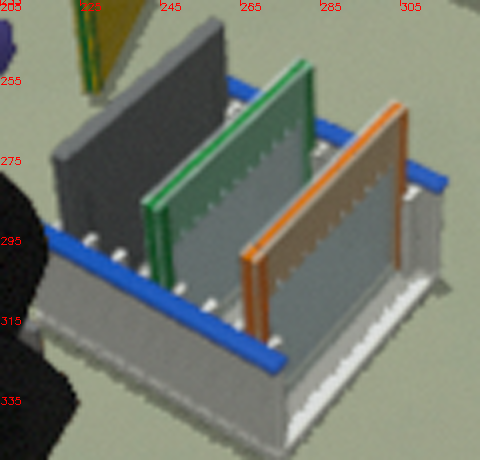

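View pics/z_wrist_240.png

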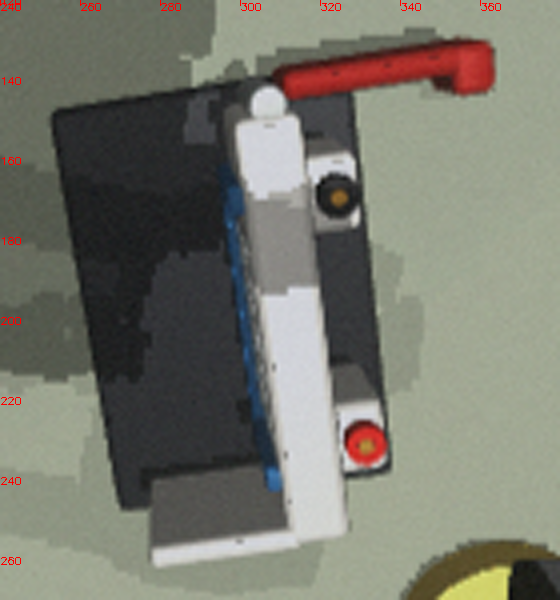

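View pics/z_scene_265.png

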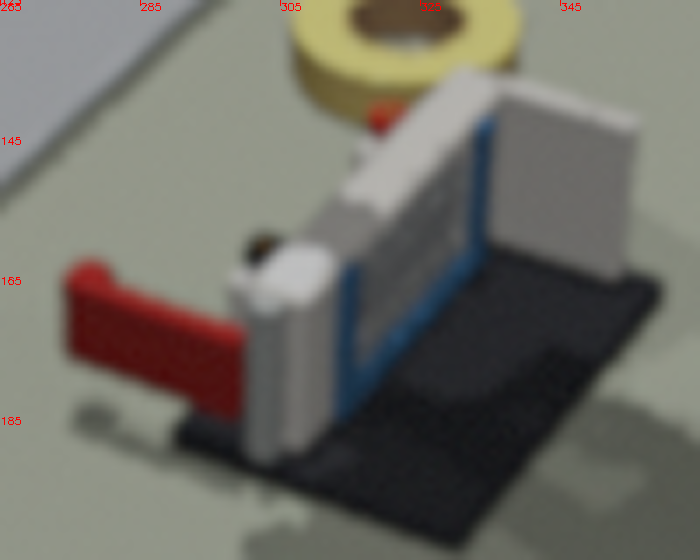

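```bash
cat > h.py <<'E'
import numpy as np,cv2
C={}
def setc(n,d): C[n]=d
C["scene"]=dict(f=514.7326891443026,cx=274.8198892745123,cy=209.07293242401562,r=[0.89713448,-2.46497214,1.09859824],t=[0.52368911,0.18877929,0.73710659])
C["side"]=dict(f=436.6181202205583,cx=277.83172789200626,cy=216.22145321508182,r=[0.55689225,-2.56567456,1.296278],t=[0.55725793,0.10005915,0.78629633])
C["wrist"]=dict(f=295.9408225723165,cx=278.4051545853392,cy=209.24944288870782,r=[-2.84985631,2.45926585e-03,8.66019893e-04],t=[-0.54976552,-0.03734989,0.37945391])
def ray(n,u,v,z):
    c=C[n];R=cv2.Rodrigues(np.array(c["r"]))[0];t=np.array(c["t"])
    o=-R.T@t;d=R.T@np.array([(u-c["cx"])/c["f"],(v-c["cy"])/c["f"],1]);return o+d*(z-o[2])/d[2]
def proj(n,P):
    c=C[n];K=np.array([[c["f"],0,c["cx"]],[0,c["f"],c["cy"]],[0,0,1]])
    return cv2.projectPoints(np.atleast_2d(np.array(P,float)),np.array(c["r"]),np.array(c["t"]),K,None)[0][:,0]
E
python3 - <<'E'
from h import *
np.set_printoptions(precision=4,suppress=True)
for n in C:
    R=cv2.Rodrigues(np.array(C[n]["r"]))[0];print(n,-R.T@np.array(C[n]["t"]))
S=lambda p,z:print("scene",p,ray("scene",175+p[0]/4,225+p[1]/4,z))
D=lambda p,z:print("side",p,ray("side",205+p[0]/4,235+p[1]/4,z))
W=lambda p,z:print("wrist",p,ray("wrist",240+p[0]/4,120+p[1]/4,z))
G=lambda p,z:print("sc2",p,ray("scene",265+p[0]/7,125+p[1]/7,z))
print("green top");S((120,203),.098);S((137,215),.098);S((348,78),.098);S((359,85),.098)
D((143,203),.098);D((168,203),.098);D((300,60),.098);D((314,67),.098)
print("orange");S((196,282),.098);S((425,147),.098);S((435,157),.098)
print("rails");S((222,405),.059);S((35,188),.059);S((475,240),.059)
D((280,365),.059);D((440,187),.059)
print("core wrist: foot corners z .01");[W(p,.010) for p in [(52,115),(122,510),(350,90),(390,468)]]
print("wall top z.064");[W(p,.064) for p in [(288,545),(348,530)]]
print("stop top outer .064");[W(p,.064) for p in [(150,478),(155,550),(288,468)]]
print("gasket top");[W(p,.062) for p in [(222,165),(270,470)]]
print("scene foot");[G(p,.01) for p in [(455,545),(660,290),(180,435)]]
print("scene stop");[G(p,.064) for p in [(635,122),(500,92)]]
E
```

```text
scene [0.1152 0.657  0.6389]
side [0.2514 0.7532 0.5552]
wrist [0.55   0.0724 0.374 ]
green top
scene (120, 203) [0.5011 0.3662 0.098 ]
scene (137, 215) [0.4926 0.3662 0.098 ]
scene (348, 78) [0.4802 0.2706 0.098 ]
scene (359, 85) [0.4747 0.2707 0.098 ]
side (143, 203) [0.5012 0.3675 0.098 ]
side (168, 203) [0.4928 0.3638 0.098 ]
side (300, 60) [0.4823 0.2717 0.098 ]
side (314, 67) [0.4754 0.2733 0.098 ]
orange
scene (196, 282) [0.4563 0.3741 0.098 ]
scene (425, 147) [0.4364 0.2788 0.098 ]
scene (435, 157) [0.4307 0.2802 0.098 ]
rails
scene (222, 405) [0.437  0.3857 0.059 ]
scene (35, 188) [0.5588 0.3604 0.059 ]
scene (475, 240) [0.4163 0.275  0.059 ]
side (280, 365) [0.4383 0.3855 0.059 ]
side (440, 187) [0.4183 0.2786 0.059 ]
core wrist: foot corners z .01
wrist (52, 115) [0.5191 0.0396 0.01  ]
wrist (122, 510) [ 0.539  -0.0903  0.01  ]
wrist (350, 90) [0.6089 0.0468 0.01  ]
wrist (390, 468) [ 0.6277 -0.0753  0.01  ]
wall top z.064
wrist (288, 545) [ 0.5882 -0.0771  0.064 ]
wrist (348, 530) [ 0.6052 -0.0724  0.064 ]
stop top outer .064
wrist (150, 478) [ 0.5487 -0.0563  0.064 ]
wrist (155, 550) [ 0.55   -0.0786  0.064 ]
wrist (288, 468) [ 0.5875 -0.0534  0.064 ]
gasket top
wrist (222, 165) [0.5678 0.0313 0.062 ]
wrist (270, 470) [ 0.5827 -0.0548  0.062 ]
scene foot
sc2 (455, 545) [0.5136 0.046  0.01  ]
sc2 (660, 290) [ 0.5338 -0.0826  0.01  ]
sc2 (180, 435) [0.5993 0.0564 0.01  ]
scene stop
sc2 (635, 122) [ 0.5465 -0.0802  0.064 ]
sc2 (500, 92) [ 0.5845 -0.0687  0.064 ]
```

Estimates so far:
- The green plate is at about (0.4875, 0.319) with yaw ≈ -11.3°.
- The core is at about (0.580, -0.017) with yaw ≈ 8.8°.

I'll move above the plate with the fingers part closed.

>>> {"method": "carry_out", "body": {"targets": [[[0.3, -8, 40, 0, 0, 0, -1.5], [0.5, -16, 80, 0, 0, 0, -3], [0.69, -24, 120, 0, 0, 0, -4.5], [0.69, -32, 160, -5, 0, 0, -6], [0.69, -40, 200, -10, 0, 0, -7.5], [0.69, -48, 240, -15, 0, 0, -9], [0.69, -56, 280, -20, 0, 0, -10.5], [0.69, -61, 305, -24, 0, 0, -11.3], [0.69, -62.5, 319, -29, 0, 0, -11.3], [0.69, -62.5, 319, -29, 0, 0, -11.3], [0.69, -62.5, 319, -29, 0, 0, -11.3]]]}}

```text
time_s: 1.07
position: [0.4875, 0.3187, 0.1994]
tool_rot: [[-0.195, -0.001, 0.981], [-0.981, -0.001, -0.195], [0.001, -1.0, -0.001]]
ft_force: [-0.2, -0.3, -0.1]
grip_width: 0.0262
```

```bash
cat > look.py <<'E'
import sys
from rig import env,get_image
import cv2,numpy as np
np.set_printoptions(precision=4,suppress=True)
tag=sys.argv[1]
o=env.observe();print({k:o[k] for k in ("time_s","position","ft_force","wrist_torque","grip_width","q")});print(o["tool_rot"])
for n in sys.argv[2:]:
    d=get_image(n); cv2.imwrite(f"pics/{n}{tag}.png",d["img"][:,:,::-1])
    if n=="wrist": print("wrist r,t",list(d["rvec"]),list(d["tvec"]))
E
python3 look.py 1 wrist side scene
```

```text
{'time_s': 1.0667, 'position': array([0.4875, 0.3187, 0.1994]), 'ft_force': array([-0.2378, -0.3173, -0.1125]), 'wrist_torque': array([-0.0112,  0.0026, -0.0185]), 'grip_width': 0.026188957666667338, 'q': array([21.546 , 26.3376, 71.8875, -0.0248, 81.8365, 32.7886])}
[[-0.1949 -0.0008  0.9808]
 [-0.9808 -0.0008 -0.1949]
 [ 0.0009 -1.     -0.0007]]
wrist r,t [np.float64(-2.835977103616609), np.float64(0.2816642814930745), np.float64(0.04084056853001671)] [np.float64(-0.4156842857511492), np.float64(0.3609170547090655), np.float64(0.468827413877537)]
```

View pics/wrist1.png

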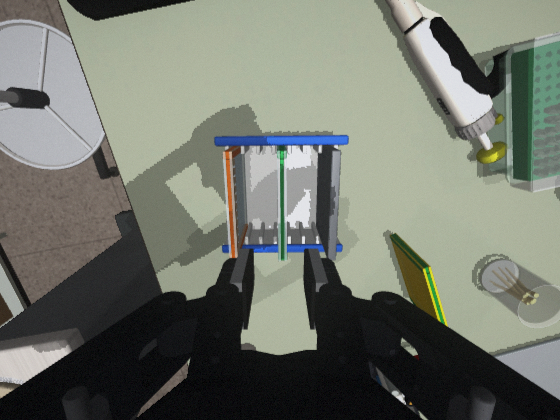

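View pics/side1.png

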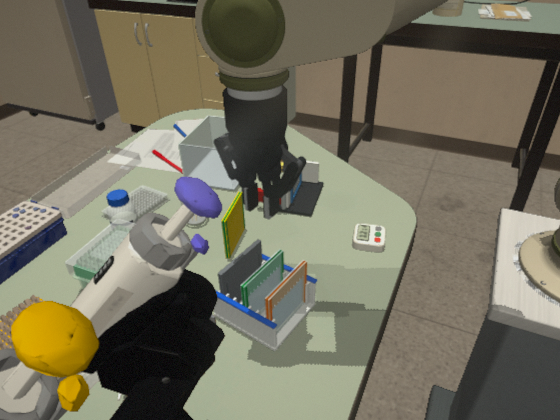

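```bash
python3 - <<'E'
from h import *
np.set_printoptions(precision=4,suppress=True)
C["w1"]=dict(C["wrist"],r=[-2.835977103616609,0.2816642814930745,0.04084056853001671],t=[-0.4156842857511492,0.3609170547090655,0.468827413877537])
R=cv2.Rodrigues(np.array(C["w1"]["r"]))[0];print(-R.T@np.array(C["w1"]["t"]))
for n in ("side","scene","w1"): print(n,proj(n,[[.4875,.319,.178],[.4875,.319,.098]]))
print("green ends",ray("w1",283,150,.098),ray("w1",283,258,.098))
E
```

```text
[0.502  0.3898 0.3449]
side [[261.8213 226.0653]
 [263.9575 267.5629]]
scene [[231.609  219.7036]
 [235.6333 260.9374]]
w1 [[277.8466 243.6337]
 [277.9692 206.836 ]]
green ends [0.5011 0.3659 0.098 ] [0.4824 0.2702 0.098 ]
```

View pics/scene1.png

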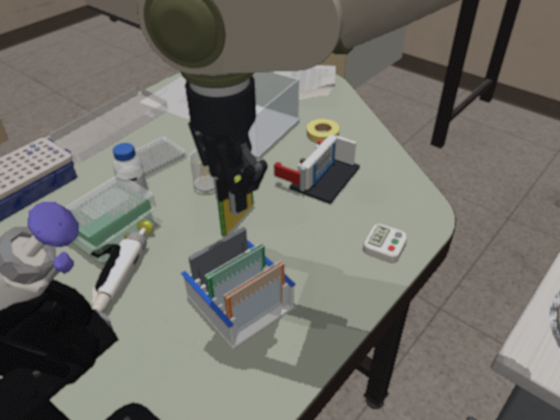

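```bash
python3 - <<'E'
import cv2
im=cv2.imread("pics/wrist1.png")[130:330,200:370]
cv2.imwrite("pics/zw1.png",cv2.resize(im,None,fx=3,fy=3,interpolation=cv2.INTER_CUBIC))
E
```

```text
(no output)
```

View pics/zw1.png

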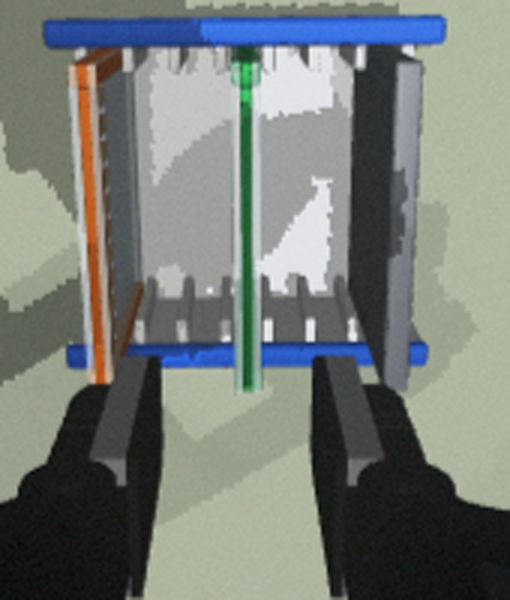

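The wrist view puts the plate about 3 mm further +x than the scene and side views do, so I'll use a compromise of x=0.490. I'll descend first, then close lightly and check the force.

>>> {"method": "carry_out", "body": {"targets": [[[0.69, 2.5, -1, -15, 0, 0, 0], [0.69, 2.5, -1, -35, 0, 0, 0], [0.69, 2.5, -1, -55, 0, 0, 0], [0.69, 2.5, -1, -75, 0, 0, 0], [0.69, 2.5, -1, -92, 0, 0, 0], [0.69, 2.5, -1, -104, 0, 0, 0], [0.69, 2.5, -1, -109, 0, 0, 0], [0.69, 2.5, -1, -109, 0, 0, 0], [0.69, 2.5, -1, -109, 0, 0, 0]]], "squeeze": 20}}

```text
time_s: 1.97
position: [0.4906, 0.3175, 0.0916]
tool_rot: [[-0.197, 0.001, 0.98], [-0.98, 0.0, -0.197], [-0.0, -1.0, 0.001]]
ft_force: [-0.1, 0.6, -0.1]
grip_width: 0.0265
```

```bash
python3 look.py 2 wrist side; python3 - <<'E'
import cv2
a=cv2.imread("pics/wrist2.png")[120:320,180:380];b=cv2.imread("pics/side2.png")[170:370,180:340]
cv2.imwrite("pics/z2.png",cv2.hconcat([cv2.resize(a,(440,440)),cv2.resize(b,(352,440))]))
E
```

```text
{'time_s': 1.9667, 'position': array([0.4906, 0.3175, 0.0916]), 'ft_force': array([-0.0844,  0.5542, -0.0545]), 'wrist_torque': array([-0.006 ,  0.0135,  0.0108]), 'grip_width': 0.026521645168562737, 'q': array([21.3135, 32.5588, 80.3174, -0.0039, 67.0729, 32.6652])}
[[-0.1968  0.0009  0.9804]
 [-0.9804  0.0003 -0.1968]
 [-0.0004 -1.      0.0008]]
wrist r,t [np.float64(-2.8369863473712673), np.float64(0.28492273299844534), np.float64(0.038974884259524965)] [np.float64(-0.41822464664088677), np.float64(0.3927771115700192), np.float64(0.3646116884859464)]
```

View pics/z2.png

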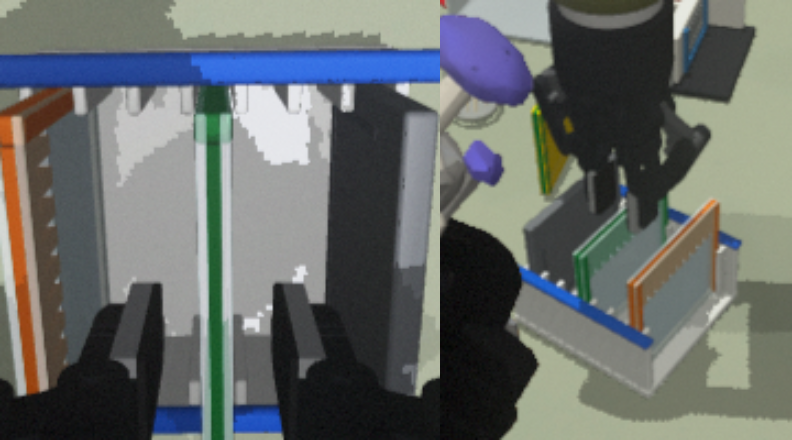

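The plate is centred between the pads (pads at 162 and 273, plate at about 216). Closing now.

>>> {"method": "carry_out", "body": {"targets": [[[0.8, 0, 0, 0, 0, 0, 0], [0.88, 0, 0, 0, 0, 0, 0], [0.95, 0, 0, 0, 0, 0, 0], [1, 0, 0, 0, 0, 0, 0], [1, 0, 0, 0, 0, 0, 0], [1, 0, 0, 0, 0, 0, 0]]], "squeeze": 25}}

```text
time_s: 2.57
position: [0.4903, 0.3181, 0.0916]
tool_rot: [[-0.196, 0.001, 0.981], [-0.981, 0.0, -0.196], [-0.001, -1.0, 0.001]]
ft_force: [-0.8, -0.2, 6.0]
grip_width: 0.0067
```

>>> {"method": "carry_out", "body": {"targets": [[[1, 0, 0, 0, 0, 0, 0], [1, 0, 0, 0, 0, 0, 0], [1, 0, 0, 0, 0, 0, 0]]], "squeeze": 80}}

```text
time_s: 2.82
position: [0.4904, 0.3181, 0.0918]
tool_rot: [[-0.196, 0.002, 0.981], [-0.981, 0.0, -0.196], [-0.001, -1.0, 0.002]]
ft_force: [0.3, 0.5, 6.0]
grip_width: 0.0041
```

>>> {"method": "carry_out", "body": {"targets": [[[1, 0, 0, 5, 0, 0, 0], [1, 0, 0, 15, 0, 0, 0], [1, 0, 0, 28, 0, 0, 0], [1, 0, 0, 42, 0, 0, 0], [1, 0, 0, 56, 0, 0, 0], [1, 0, 0, 70, 0, 0, 0], [1, 0, 0, 84, 0, 0, 0], [1, 0, 0, 98, 0, 0, 0], [1, 0, 0, 110, 0, 0, 0], [1, 0, 0, 115, 0, 0, 0], [1, 0, 0, 115, 0, 0, 0], [1, 0, 0, 115, 0, 0, 0]]]}}

```text
time_s: 3.82
position: [0.4897, 0.3179, 0.2056]
tool_rot: [[-0.196, -0.001, 0.981], [-0.981, -0.0, -0.196], [0.0, -1.0, -0.001]]
ft_force: [0.1, -0.1, -1.7]
grip_width: 0.0042
```

```bash
python3 look.py 3 wrist side scene; python3 - <<'E'
import cv2
a=cv2.imread("pics/wrist3.png")[120:420,150:400];b=cv2.imread("pics/side3.png")[130:370,160:360]
cv2.imwrite("pics/z3.png",cv2.hconcat([cv2.resize(a,(400,480)),cv2.resize(b,(400,480))]))
E
```

```text
{'time_s': 3.8167, 'position': array([0.4897, 0.3179, 0.2056]), 'ft_force': array([ 0.1398, -0.0903, -1.7152]), 'wrist_torque': array([-0.0544, -0.0008,  0.0311]), 'grip_width': 0.00416666780393995, 'q': array([21.3816, 26.2006, 71.0604,  0.0032, 82.7753, 32.6783])}
[[-0.1959 -0.0006  0.9806]
 [-0.9806 -0.0002 -0.1959]
 [ 0.0003 -1.     -0.0006]]
wrist r,t [np.float64(-2.836486942308052), np.float64(0.28325590097897585), np.float64(0.040787295808375625)] [np.float64(-0.4176117809138875), np.float64(0.3594913853832484), np.float64(0.4745416301954703)]
```

View pics/z3.png

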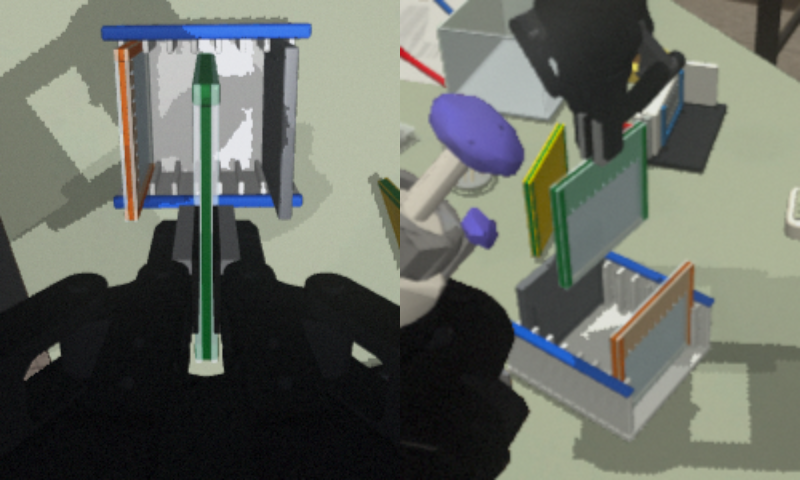

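The cassette hangs upright in the grip and the other two plates are undisturbed. Next I'll carry it to a point short of the corner, above wall height.

>>> {"method": "carry_out", "body": {"targets": [[[1, 2, -10, 0, 0, 0, 0.5], [1, 5, -30, 2, 0, 0, 2], [1, 10, -58, 4, 0, 0, 3.5], [1, 15, -88, 4, 0, 0, 5.5], [1, 20, -118, 4, 0, 0, 7], [1, 25, -148, 4, 0, 0, 9], [1, 30, -178, 4, 0, 0, 11], [1, 35, -208, 4, 0, 0, 13], [1, 40, -238, 4, 0, 0, 15], [1, 45, -268, 4, 0, 0, 17], [1, 50, -296, 0, 0, 0, 18.5], [1, 53, -316, -6, 0, 0, 19.5], [1, 54.5, -326, -14, 0, 0, 20], [1, 54.5, -328, -22, 0, 0, 20], [1, 54.5, -328, -30, 0, 0, 20], [1, 54.5, -328, -34, 0, 0, 20], [1, 54.5, -328, -34, 0, 0, 20], [1, 54.5, -328, -34, 0, 0, 20]]]}}

```text
time_s: 5.47
position: [0.5444, -0.0091, 0.1719]
tool_rot: [[0.152, -0.0, 0.988], [-0.988, 0.0, 0.152], [-0.0, -1.0, -0.0]]
ft_force: [-0.2, -0.2, -1.3]
grip_width: 0.0042
```

```bash
python3 look.py 4 wrist side scene; python3 - <<'E'
import cv2
a=cv2.imread("pics/wrist4.png")[100:400,150:430];b=cv2.imread("pics/side4.png")[100:280,220:360]
c=cv2.imread("pics/scene4.png")[80:230,250:400]
cv2.imwrite("pics/z4w.png",cv2.resize(a,None,fx=2,fy=2,interpolation=cv2.INTER_CUBIC))
cv2.imwrite("pics/z4s.png",cv2.hconcat([cv2.resize(b,(400,514),interpolation=cv2.INTER_CUBIC),cv2.copyMakeBorder(cv2.resize(c,(400,400),interpolation=cv2.INTER_CUBIC),0,114,0,0,0)]))
E
```

```text
{'time_s': 5.4667, 'position': array([ 0.5444, -0.0091,  0.1719]), 'ft_force': array([-0.1682, -0.1686, -1.2917]), 'wrist_torque': array([0.0023, 0.023 , 0.0366]), 'grip_width': 0.004168523597381697, 'q': array([-13.426 ,  24.0246,  80.7169,   0.0047,  75.275 , -22.1875])}
[[ 0.1523 -0.0003  0.9883]
 [-0.9883  0.0001  0.1523]
 [-0.0002 -1.     -0.0002]]
wrist r,t [np.float64(-2.842224773254671), np.float64(-0.21509513447909087), np.float64(-0.03232427556772893)] [np.float64(-0.5368793335894654), np.float64(-0.10916254778600233), np.float64(0.29843107752238157)]
```

View pics/z4w.png

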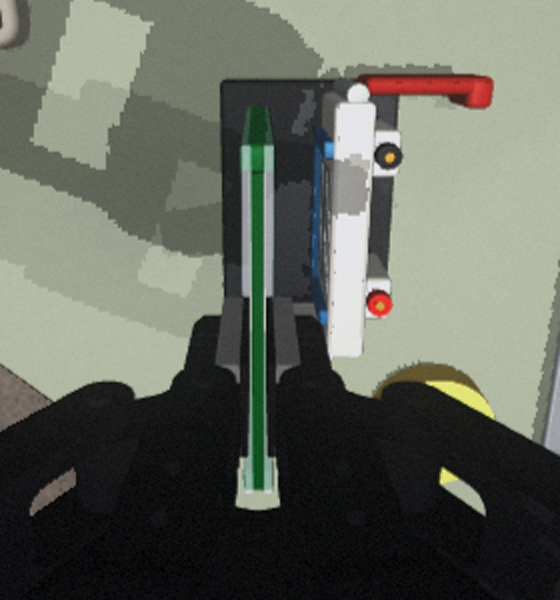

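View pics/z4s.png

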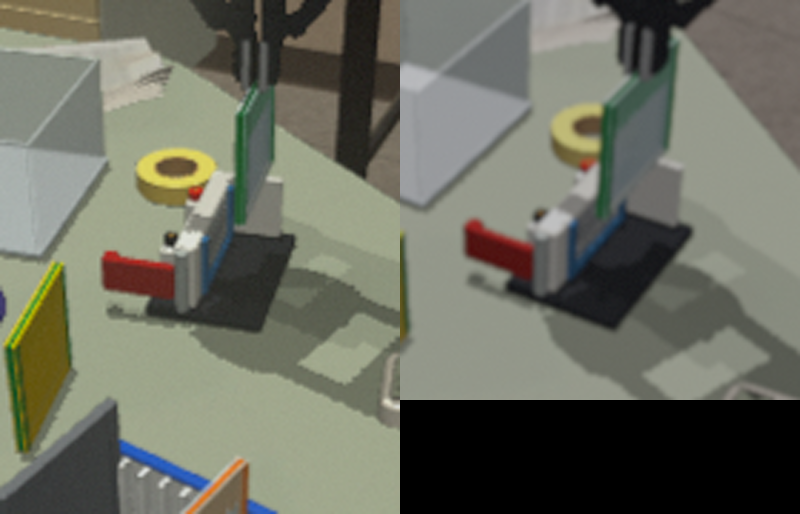

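```bash
python3 - <<'E'
from h import *
np.set_printoptions(precision=1,suppress=True)
C["w4"]=dict(C["wrist"],r=[-2.842224773254671,-0.21509513447909087,-0.03232427556772893],t=[-0.5368793335894654,-0.10916254778600233,0.29843107752238157])
T=np.array([.5444,-.0091,.1719]);a=np.radians(8.75);ex=np.array([np.cos(a),np.sin(a),0]);ey=np.array([-np.sin(a),np.cos(a),0])
def W(l,p,z):
    P=ray("w4",150+p[0]/2,100+p[1]/2,z)-T;print(l,p,np.array([P@ex,P@ey])*1e3)
for p in [(240,145),(273,145),(243,490),(275,490)]: W("plate top",p,T[2]+.0064)
for p in [(220,80),(225,298),(398,80)]: W("foot",p,.01)
for p in [(335,103),(328,355),(375,105),(363,355)]: W("walltop",p,.064)
for p in [(317,143),(317,320)]: W("gasket top",p,.062)
E
```

```text
plate top (240, 145) [-3.9 48.7]
plate top (273, 145) [ 3.9 48.6]
plate top (243, 490) [ -4.  -50.2]
plate top (275, 490) [  5.1 -50.3]
foot (220, 80) [-18.5  53.2]
foot (225, 298) [-18. -67.]
foot (398, 80) [71.7 53.1]
walltop (335, 103) [33.1 47. ]
walltop (328, 355) [ 34.1 -72.4]
walltop (375, 105) [50.1 46.2]
walltop (363, 355) [ 50.9 -72.4]
gasket top (317, 143) [26.2 29.7]
gasket top (317, 320) [ 28.5 -54.9]
```

The wrist view is consistent with what I expected. The plate is centred in the grip, about 26 mm from the gasket and 15 mm from the stop. Now descending to about 6 mm above the foot.

>>> {"method": "carry_out", "body": {"targets": [[[1, 1, 0, -6, 0, 0, 0], [1, 4, 0, -16, 0, 0, 0], [1, 7, 0, -28, 0, 0, 0], [1, 10, 0, -40, 0, 0, 0], [1, 10, 0, -52, 0, 0, 0], [1, 10, 0, -62, 0, 0, 0], [1, 10, 0, -69, 0, 0, 0], [1, 10, 0, -72, 0, 0, 0], [1, 10, 0, -72, 0, 0, 0], [1, 10, 0, -72, 0, 0, 0]]]}}

```text
time_s: 6.45
position: [0.5547, -0.01, 0.1002]
tool_rot: [[0.151, 0.001, 0.988], [-0.988, -0.0, 0.151], [0.0, -1.0, 0.0]]
ft_force: [0.6, 0.0, -1.7]
grip_width: 0.0044
```

```bash
python3 look.py 5 side scene wrist; python3 - <<'E'
import cv2
b=cv2.imread("pics/side5.png")[130:250,240:340]
c=cv2.imread("pics/scene5.png")[100:210,270:370]
r=lambda i:cv2.resize(i,(400,int(i.shape[0]*4)),interpolation=cv2.INTER_CUBIC)
b=r(b);c=r(c);c=cv2.copyMakeBorder(c,0,b.shape[0]-c.shape[0],0,0,0)
cv2.imwrite("pics/z5.png",cv2.hconcat([b,c]))
E
```

```text
{'time_s': 6.45, 'position': array([ 0.5547, -0.01  ,  0.1002]), 'ft_force': array([ 0.5873,  0.0321, -1.7231]), 'wrist_torque': array([-0.0188, -0.0379,  0.0542]), 'grip_width': 0.004415797056494045, 'q': array([-13.2652,  29.4668,  84.7105,  -0.0004,  65.7925, -21.9631])}
[[ 0.1512  0.0005  0.9885]
 [-0.9885 -0.0001  0.1512]
 [ 0.0002 -1.      0.0005]]
wrist r,t [np.float64(-2.8417655937333883), np.float64(-0.2132404354439369), np.float64(-0.03416730959363288)] [np.float64(-0.5472332787198732), np.float64(-0.09027644372791184), np.float64(0.22870958178717107)]
```

View pics/z5.png

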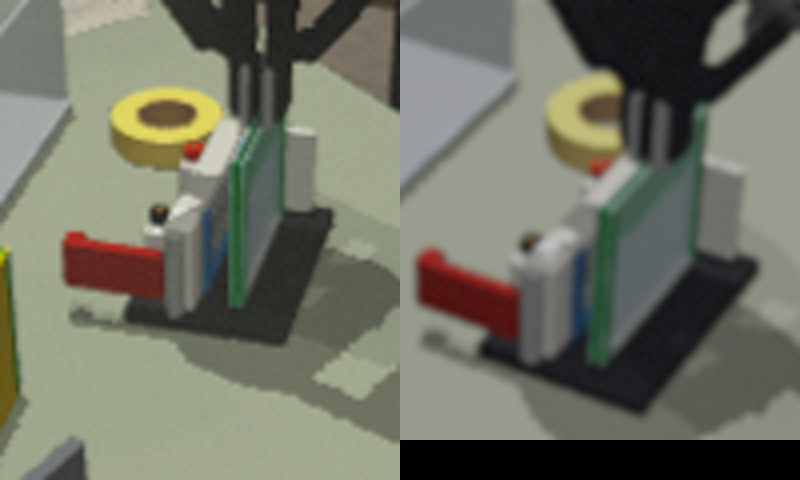

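Upright and clear of the core. Next I'll lower slowly to feel for the foot.

>>> {"method": "carry_out", "body": {"targets": [[[1, 0, 0, -1, 0, 0, 0], [1, 0, 0, -2, 0, 0, 0], [1, 0, 0, -3, 0, 0, 0], [1, 0, 0, -4, 0, 0, 0], [1, 0, 0, -4, 0, 0, 0], [1, 0, 0, -4, 0, 0, 0]]]}}

```text
time_s: 7.1
position: [0.5545, -0.01, 0.0959]
tool_rot: [[0.151, -0.0, 0.988], [-0.988, 0.0, 0.151], [-0.0, -1.0, -0.0]]
ft_force: [-0.5, 0.1, -1.7]
grip_width: 0.0041
```

>>> {"method": "carry_out", "body": {"targets": [[[1, 0, 0, -0.5, 0, 0, 0], [1, 0, 0, -1, 0, 0, 0], [1, 0, 0, -1, 0, 0, 0], [1, 0, 0, -1, 0, 0, 0]]]}}

```text
time_s: 7.43
position: [0.5545, -0.01, 0.0949]
tool_rot: [[0.151, -0.0, 0.988], [-0.988, 0.0, 0.151], [-0.0, -1.0, -0.0]]
ft_force: [-0.7, 0.2, -1.5]
grip_width: 0.0047
```

>>> {"method": "carry_out", "body": {"targets": [[[1, 0, 0, -0.5, 0, 0, 0], [1, 0, 0, -1, 0, 0, 0], [1, 0, 0, -1, 0, 0, 0], [1, 0, 0, -1, 0, 0, 0]]]}}

```text
time_s: 7.77
position: [0.5545, -0.01, 0.0939]
tool_rot: [[0.151, -0.0, 0.988], [-0.988, 0.0, 0.151], [-0.0, -1.0, -0.0]]
ft_force: [0.4, 0.4, -1.0]
grip_width: 0.0042
```

>>> {"method": "carry_out", "body": {"targets": [[[1, 0, 0, -0.5, 0, 0, 0], [1, 0, 0, -1, 0, 0, 0], [1, 0, 0, -1, 0, 0, 0], [1, 0, 0, -1, 0, 0, 0]]]}}

```text
time_s: 8.1
position: [0.555, -0.01, 0.0938]
tool_rot: [[0.151, 0.002, 0.988], [-0.988, -0.0, 0.151], [0.001, -1.0, 0.002]]
ft_force: [-0.1, 1.7, 5.0]
grip_width: 0.0041
```

>>> {"method": "carry_out", "body": {"targets": [[[1, 0, 0, -0.5, 0, 0, 0], [1, 0, 0, -1, 0, 0, 0], [1, 0, 0, -1, 0, 0, 0], [1, 0, 0, -1, 0, 0, 0]]]}}

```text
time_s: 8.43
position: [0.5556, -0.0099, 0.0937]
tool_rot: [[0.151, 0.004, 0.988], [-0.988, -0.0, 0.151], [0.001, -1.0, 0.004]]
ft_force: [-1.6, 1.6, 11.7]
grip_width: 0.0044
```

Foot contact found at TCP z≈0.0938. I'll lift about 1 mm to avoid drag and slide toward the stop.

>>> {"method": "carry_out", "body": {"targets": [[[1, 0, 0, 1.5, 0, 0, 0], [1, 0, 0, 2.8, 0, 0, 0], [1, 0.3, -2, 2.8, 0, 0, 0], [1, 0.6, -4, 2.8, 0, 0, 0], [1, 0.9, -6, 2.8, 0, 0, 0], [1, 1.2, -8, 2.8, 0, 0, 0], [1, 1.5, -10, 2.8, 0, 0, 0], [1, 1.7, -11, 2.8, 0, 0, 0], [1, 1.8, -12, 2.8, 0, 0, 0], [1, 1.8, -12, 2.8, 0, 0, 0], [1, 1.8, -12, 2.8, 0, 0, 0]]]}}

```text
time_s: 9.35
position: [0.5563, -0.022, 0.0947]
tool_rot: [[0.151, -0.0, 0.988], [-0.988, -0.0, 0.151], [0.0, -1.0, -0.0]]
ft_force: [-0.2, 0.8, -1.9]
grip_width: 0.0037
```

```bash
python3 look.py 6 wrist; python3 - <<'E'
import cv2
a=cv2.imread("pics/wrist6.png")[100:400,150:430]
cv2.imwrite("pics/z6w.png",cv2.resize(a,None,fx=2,fy=2,interpolation=cv2.INTER_CUBIC))
E
```

```text
{'time_s': 9.35, 'position': array([ 0.5563, -0.022 ,  0.0947]), 'ft_force': array([-0.2126,  0.8468, -1.8736]), 'wrist_torque': array([-0.019 ,  0.0622,  0.0195]), 'grip_width': 0.0037264257946875204, 'q': array([-14.4531,  30.0301,  84.7382,  -0.0008,  65.233 , -23.1511])}
[[ 0.1512 -0.      0.9885]
 [-0.9885 -0.      0.1512]
 [ 0.     -1.     -0.    ]]
wrist r,t [np.float64(-2.842191043503311), np.float64(-0.21341625977127487), np.float64(-0.03239551311468044)] [np.float64(-0.5467781611924457), np.float64(-0.10023962799928159), np.float64(0.22037350194753305)]
```

View pics/z6w.png

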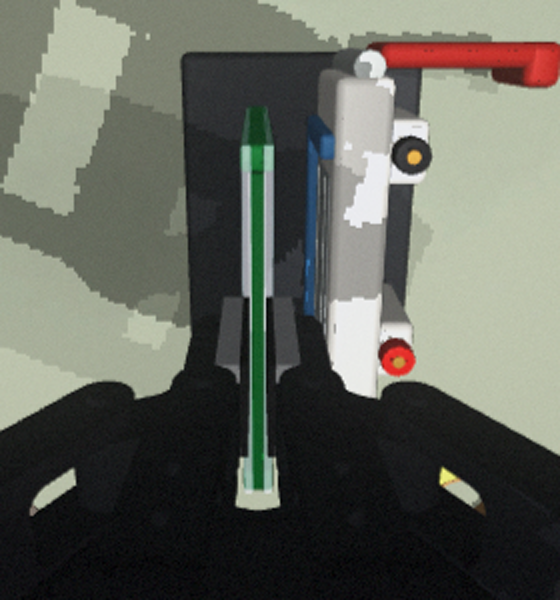

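>>> {"method": "carry_out", "body": {"targets": [[[1, 0.1, -0.5, 0, 0, 0, 0], [1, 0.15, -1, 0, 0, 0, 0], [1, 0.15, -1, 0, 0, 0, 0], [1, 0.15, -1, 0, 0, 0, 0]]]}}

```text
time_s: 9.73
position: [0.5564, -0.023, 0.0947]
tool_rot: [[0.151, -0.0, 0.988], [-0.988, 0.0, 0.151], [-0.0, -1.0, -0.0]]
ft_force: [-0.5, 0.3, -2.1]
grip_width: 0.0044
```

>>> {"method": "carry_out", "body": {"targets": [[[1, 0.1, -0.5, 0, 0, 0, 0], [1, 0.15, -1, 0, 0, 0, 0], [1, 0.15, -1, 0, 0, 0, 0], [1, 0.15, -1, 0, 0, 0, 0]]]}}

```text
time_s: 10.07
position: [0.5566, -0.024, 0.0947]
tool_rot: [[0.151, -0.0, 0.989], [-0.989, -0.0, 0.151], [-0.0, -1.0, -0.0]]
ft_force: [-0.1, 0.6, -1.1]
grip_width: 0.0041
```

>>> {"method": "carry_out", "body": {"targets": [[[1, 0.1, -0.5, 0, 0, 0, 0], [1, 0.15, -1, 0, 0, 0, 0], [1, 0.15, -1, 0, 0, 0, 0], [1, 0.15, -1, 0, 0, 0, 0]]]}}

```text
time_s: 10.4
position: [0.5567, -0.0246, 0.0948]
tool_rot: [[0.151, -0.0, 0.988], [-0.988, 0.001, 0.151], [-0.001, -1.0, 0.0]]
ft_force: [0.1, 4.3, 1.1]
grip_width: 0.0043
```

Stop contact (4.3 N). I'll ease back 0.5 mm and approach the gasket.

>>> {"method": "carry_out", "body": {"targets": [[[1, 0, 0.5, 0, 0, 0, 0], [1, 1.5, 0.7, 0, 0, 0, 0], [1, 3, 1, 0, 0, 0, 0], [1, 4.5, 1.2, 0, 0, 0, 0], [1, 6, 1.4, 0, 0, 0, 0], [1, 7.5, 1.6, 0, 0, 0, 0], [1, 9, 1.9, 0, 0, 0, 0], [1, 10, 2, 0, 0, 0, 0], [1, 11, 2.2, 0, 0, 0, 0], [1, 12, 2.3, 0, 0, 0, 0], [1, 12, 2.3, 0, 0, 0, 0], [1, 12, 2.3, 0, 0, 0, 0]]]}}

```text
time_s: 11.4
position: [0.5688, -0.0227, 0.0947]
tool_rot: [[0.151, 0.0, 0.988], [-0.988, -0.0, 0.151], [0.0, -1.0, 0.0]]
ft_force: [0.1, 0.8, -1.3]
grip_width: 0.0042
```

>>> {"method": "carry_out", "body": {"targets": [[[1, 0.5, 0.1, 0, 0, 0, 0], [1, 1, 0.15, 0, 0, 0, 0], [1, 1.5, 0.2, 0, 0, 0, 0], [1, 2, 0.3, 0, 0, 0, 0], [1, 2, 0.3, 0, 0, 0, 0], [1, 2, 0.3, 0, 0, 0, 0]]]}}

```text
time_s: 11.9
position: [0.5708, -0.0224, 0.0947]
tool_rot: [[0.151, 0.0, 0.988], [-0.988, -0.0, 0.151], [0.0, -1.0, 0.0]]
ft_force: [-0.3, 1.5, -1.2]
grip_width: 0.004
```

>>> {"method": "carry_out", "body": {"targets": [[[1, 0.5, 0.1, 0, 0, 0, 0], [1, 1, 0.15, 0, 0, 0, 0], [1, 1, 0.15, 0, 0, 0, 0], [1, 1, 0.15, 0, 0, 0, 0]]]}}

```text
time_s: 12.23
position: [0.5718, -0.0222, 0.0948]
tool_rot: [[0.151, 0.0, 0.988], [-0.988, -0.0, 0.151], [0.0, -1.0, 0.0]]
ft_force: [-0.9, 1.0, -1.5]
grip_width: 0.0039
```

>>> {"method": "carry_out", "body": {"targets": [[[1, 0.5, 0.1, 0, 0, 0, 0], [1, 1, 0.15, 0, 0, 0, 0], [1, 1, 0.15, 0, 0, 0, 0], [1, 1, 0.15, 0, 0, 0, 0]]]}}

```text
time_s: 12.57
position: [0.5727, -0.0221, 0.0947]
tool_rot: [[0.151, -0.0, 0.988], [-0.988, -0.0, 0.151], [-0.0, -1.0, -0.0]]
ft_force: [-1.4, 1.3, -1.0]
grip_width: 0.0039
```

>>> {"method": "carry_out", "body": {"targets": [[[1, 0.1, -0.5, 0, 0, 0, 0], [1, 0.2, -1, 0, 0, 0, 0], [1, 0.2, -1.4, 0, 0, 0, 0], [1, 0.2, -1.4, 0, 0, 0, 0], [1, 0.2, -1.4, 0, 0, 0, 0]]]}}

```text
time_s: 12.98
position: [0.5727, -0.0224, 0.0949]
tool_rot: [[0.151, -0.0, 0.988], [-0.988, 0.002, 0.151], [-0.002, -1.0, 0.0]]
ft_force: [-2.4, 6.5, 2.1]
grip_width: 0.0044
```

>>> {"method": "carry_out", "body": {"targets": [[[1, 0.5, 0.1, 0, 0, 0, 0], [1, 1, 0.15, 0, 0, 0, 0], [1, 1.5, 0.2, 0, 0, 0, 0], [1, 1.5, 0.2, 0, 0, 0, 0], [1, 1.5, 0.2, 0, 0, 0, 0]]]}}

```text
time_s: 13.4
position: [0.5739, -0.0223, 0.0948]
tool_rot: [[0.151, -0.001, 0.988], [-0.988, 0.002, 0.151], [-0.002, -1.0, -0.001]]
ft_force: [-3.7, 5.7, 1.9]
grip_width: 0.0039
```

```bash
python3 look.py 7 wrist side scene; python3 - <<'E'
import cv2
a=cv2.imread("pics/wrist7.png")[100:400,150:430]
b=cv2.imread("pics/side7.png")[130:250,240:340]
cv2.imwrite("pics/z7w.png",cv2.hconcat([cv2.resize(a,(420,450),interpolation=cv2.INTER_CUBIC),cv2.resize(b,(375,450),interpolation=cv2.INTER_CUBIC)]))
E
```

```text
{'time_s': 13.4, 'position': array([ 0.5739, -0.0223,  0.0948]), 'ft_force': array([-3.7043,  5.7343,  1.9182]), 'wrist_torque': array([ 1.093 ,  0.7441, -0.0326]), 'grip_width': 0.0039179160527914245, 'q': array([-14.0697,  31.5346,  81.7224,   0.0865,  66.831 , -22.8167])}
[[ 0.1515 -0.0012  0.9885]
 [-0.9885  0.0017  0.1515]
 [-0.0019 -1.     -0.0009]]
wrist r,t [np.float64(-2.843899226562985), np.float64(-0.21416133525617648), np.float64(-0.031010607560433546)] [np.float64(-0.5640438547296508), np.float64(-0.10330844526111631), np.float64(0.22029592284098182)]
```

View pics/z7w.png

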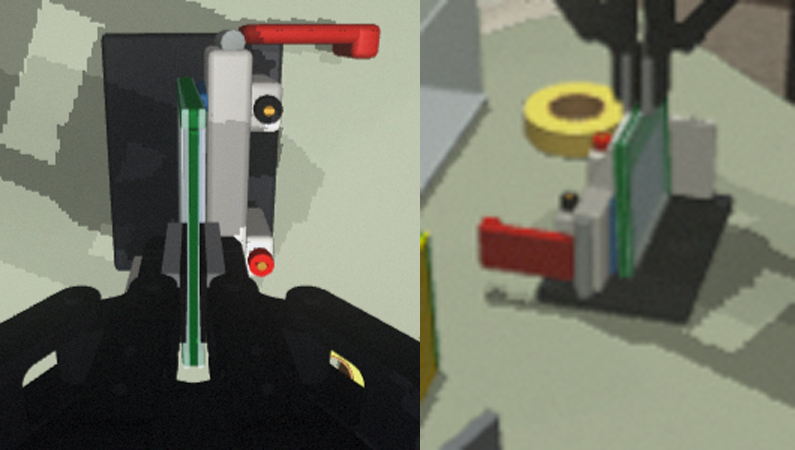

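The image shows the bottom lagging out from the gasket, so the plate has tilted slightly in the pads. I'll measure the tilt.

```bash
python3 - <<'E'
import cv2
a=cv2.imread("pics/wrist7.png")[140:240,230:330]
b=cv2.imread("pics/wrist6.png")[140:240,230:330]
cv2.imwrite("pics/z7b.png",cv2.hconcat([cv2.resize(x,(400,400),interpolation=cv2.INTER_CUBIC) for x in (a,b)]))
E
```

```text
(no output)
```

View pics/z7b.png

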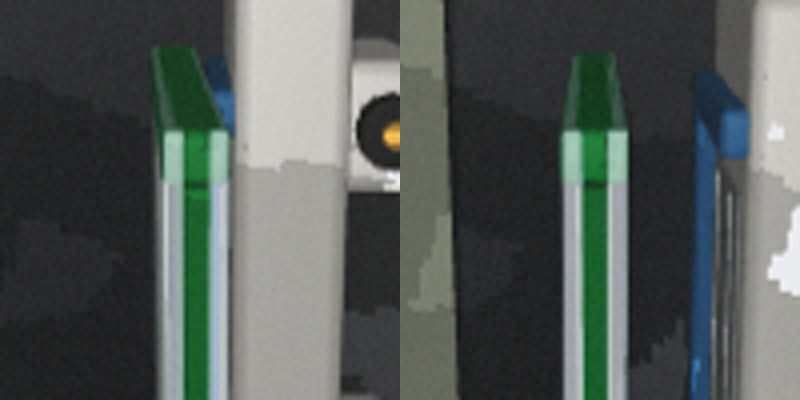

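The tilt is about 2.2° about the core's y axis and about 1° about its x axis. I'll correct it by turning the tool the other way, slowly.

>>> {"method": "carry_out", "body": {"targets": [[[1, 0, 0, 0, -0.1, -0.5, 0], [1, 0, 0, 0, -0.2, -1, 0], [1, 0, 0, 0, -0.3, -1.5, 0], [1, 0, 0, 0, -0.4, -2, 0], [1, 0, 0, 0, -0.5, -2.4, 0], [1, 0, 0, 0, -0.5, -2.4, 0], [1, 0, 0, 0, -0.5, -2.4, 0], [1, 0, 0, 0, -0.5, -2.4, 0]]]}}

```text
time_s: 14.22
position: [0.5734, -0.0224, 0.0946]
tool_rot: [[0.151, 0.04, 0.988], [-0.988, -0.007, 0.152], [0.013, -0.999, 0.038]]
ft_force: [-4.6, 5.6, 2.3]
grip_width: 0.0041
```

```bash
python3 look.py 8 wrist side scene; python3 - <<'E'
import cv2
a=cv2.imread("pics/wrist8.png")[140:240,230:330]
b=cv2.imread("pics/side8.png")[140:240,260:340]
cv2.imwrite("pics/z8b.png",cv2.hconcat([cv2.resize(x,(400,500),interpolation=cv2.INTER_CUBIC) for x in (a,b)]))
E
```

```text
{'time_s': 14.2167, 'position': array([ 0.5734, -0.0224,  0.0946]), 'ft_force': array([-4.6226,  5.6106,  2.3362]), 'wrist_torque': array([ 1.0228,  1.0052, -0.0028]), 'grip_width': 0.00414363496530994, 'q': array([-14.1282,  30.6258,  83.6208,   0.1797,  63.4592, -22.9115])}
[[ 0.1511  0.0395  0.9877]
 [-0.9884 -0.0071  0.1515]
 [ 0.0129 -0.9992  0.038 ]]
wrist r,t [np.float64(-2.831558343679793), np.float64(-0.20499529377155215), np.float64(-0.08757594959381405)] [np.float64(-0.5668329947773341), np.float64(-0.09764378124784646), np.float64(0.19712371510939447)]
```

View pics/z8b.png

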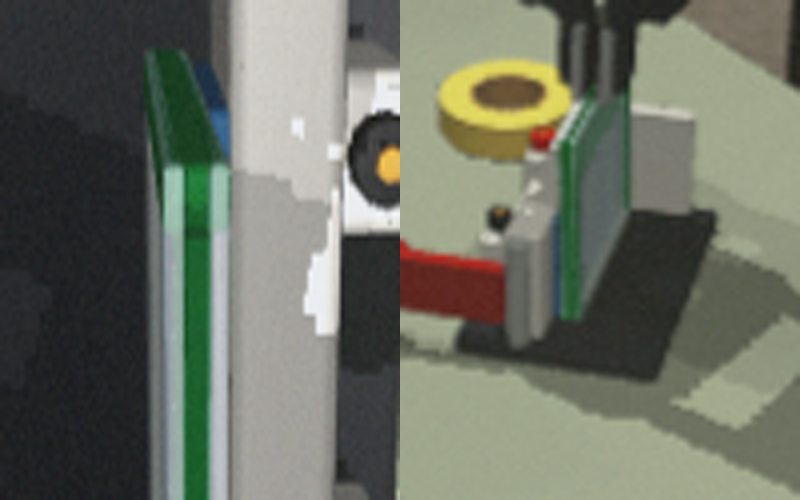

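```bash
cat > tilt.py <<'E'
from h import *
np.set_printoptions(precision=2,suppress=True)
a=np.radians(8.75);ex=np.array([np.cos(a),np.sin(a),0]);ey=np.array([-np.sin(a),np.cos(a),0])
def tilt(r,t,top,bot,sy,zt=.101,zb=.011):
    C["q"]=dict(C["wrist"],r=r,t=t)
    A=ray("q",230+top[0]/4,140+top[1]/sy,zt);B=ray("q",230+bot[0]/4,140+bot[1]/sy,zb)
    d=B-A;print("bottom rel. top, core x,y mm",d@ex*1e3,d@ey*1e3,"deg",np.degrees(d@ex/.09),"top",A@ex*1e3,A@ey*1e3)
E
python3 - <<'E'
from tilt import *
tilt([-2.842191043503311,-0.21341625977127487,-0.03239551311468044],[-0.5467781611924457,-0.10023962799928159,0.22037350194753305],(195,130),(193,55),4)
tilt([-2.843899226562985,-0.21416133525617648,-0.031010607560433546],[-0.5640438547296508,-0.10330844526111631,0.22029592284098182],(195,130),(175,47),4)
tilt([-2.831558343679793,-0.20499529377155215,-0.08757594959381405],[-0.5668329947773341,-0.09764378124784646,0.19712371510939447],(196,165),(168,52),5)
E
```

```text
bottom rel. top, core x,y mm -0.22235458336859615 -0.85925682382974 deg -0.14155532424900408 top 546.7169770304861 -57.722455937739944
bottom rel. top, core x,y mm -3.741313685549843 0.8378654018710564 deg -2.381794266850458 top 564.0825280343834 -60.78059171877881
bottom rel. top, core x,y mm -1.6701095202557161 0.699530025079506 deg -1.0632247426141246 top 563.4949969829859 -60.78755736276587
```

>>> {"method": "carry_out", "body": {"targets": [[[1, 0, 0, 0, -0.2, -0.4, 0], [1, 0, 0, 0, -0.4, -0.8, 0], [1, 0, 0, 0, -0.6, -1.2, 0], [1, 0, 0, 0, -0.8, -1.4, 0], [1, 0, 0, 0, -0.8, -1.4, 0], [1, 0, 0, 0, -0.8, -1.4, 0], [1, 0, 0, 0, -0.8, -1.4, 0]]]}}

```text
time_s: 14.95
position: [0.5732, -0.0224, 0.0944]
tool_rot: [[0.151, 0.063, 0.987], [-0.988, -0.021, 0.152], [0.03, -0.998, 0.059]]
ft_force: [-5.7, 4.8, 0.5]
grip_width: 0.0039
```

```bash
python3 look.py 9 wrist side scene; python3 - <<'E'
import cv2
a=cv2.imread("pics/wrist9.png")[140:240,230:330]
b=cv2.imread("pics/scene9.png")[100:200,290:370]
cv2.imwrite("pics/z9b.png",cv2.hconcat([cv2.resize(x,(400,500),interpolation=cv2.INTER_CUBIC) for x in (a,b)]))
E
```

```text
{'time_s': 14.95, 'position': array([ 0.5732, -0.0224,  0.0944]), 'ft_force': array([-5.7448,  4.767 ,  0.4899]), 'wrist_torque': array([1.0688, 1.132 , 0.0468]), 'grip_width': 0.0038610099272232087, 'q': array([-13.9206,  30.1202,  84.7431,  -0.3285,  61.3317, -22.4896])}
[[ 0.1506  0.0632  0.9866]
 [-0.9881 -0.0208  0.1522]
 [ 0.0302 -0.9978  0.0593]]
wrist r,t [np.float64(-2.815295742572934), np.float64(-0.19961338148942373), np.float64(-0.11912780584939685)] [np.float64(-0.5679207453767942), np.float64(-0.09471830422458302), np.float64(0.18317483700449025)]
```

View pics/z9b.png

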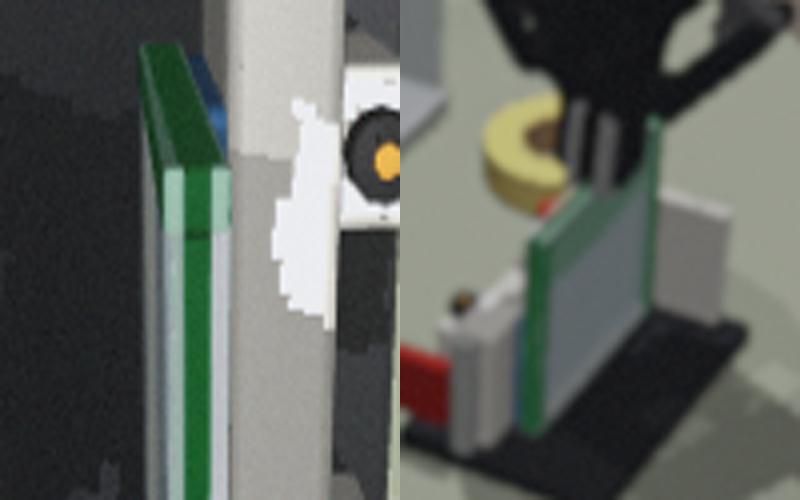

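```bash
python3 - <<'E'
from tilt import *
tilt([-2.815295742572934,-0.19961338148942373,-0.11912780584939685],[-0.5679207453767942,-0.09471830422458302,0.18317483700449025],(197,167),(161,44),5)
E
python3 - <<'E'
import sys;sys.path.insert(0,'.')
from rig import env
o=env.observe();print(o["ft_force"],o["wrist_torque"])
E
```

```text
bottom rel. top, core x,y mm -1.1600651048905988 0.46554302661711927 deg -0.7385203830070275 top 563.1901441340387 -60.56215727098172
[-4.52420496  5.13732085  0.49387303] [1.12060356 1.11832172 0.06353727]
```

The plate is near upright: about 0.7° off about y and under 1° about x. I'll add a small extra push into the stop to confirm it bears rigidly.

>>> {"method": "carry_out", "body": {"targets": [[[1, 0.1, -0.3, 0, 0, 0, 0], [1, 0.2, -0.6, 0, -0.2, -0.2, 0], [1, 0.3, -0.8, 0, -0.4, -0.4, 0], [1, 0.3, -0.8, 0, -0.4, -0.4, 0], [1, 0.3, -0.8, 0, -0.4, -0.4, 0], [1, 0.3, -0.8, 0, -0.4, -0.4, 0], [1, 0.3, -0.8, 0, -0.4, -0.4, 0], [1, 0.3, -0.8, 0, -0.4, -0.4, 0]]]}}

```text
time_s: 15.77
position: [0.5732, -0.0225, 0.0944]
tool_rot: [[0.15, 0.07, 0.986], [-0.988, -0.027, 0.153], [0.037, -0.997, 0.065]]
ft_force: [-6.2, 8.2, 2.5]
grip_width: 0.0041
```

```bash
python3 look.py 10 wrist side scene; python3 - <<'E'
import cv2
a=cv2.imread("pics/wrist10.png")[140:240,230:330]
b=cv2.imread("pics/scene10.png")[100:200,290:370]
cv2.imwrite("pics/z10b.png",cv2.hconcat([cv2.resize(x,(400,500),interpolation=cv2.INTER_CUBIC) for x in (a,b)]))
E
```

```text
{'time_s': 15.7667, 'position': array([ 0.5732, -0.0225,  0.0944]), 'ft_force': array([-6.2024,  8.2069,  2.4636]), 'wrist_torque': array([1.7119, 1.2059, 0.0603]), 'grip_width': 0.00413207011141025, 'q': array([-13.8207,  29.9926,  85.0286,  -0.6005,  60.7405, -22.2738])}
[[ 0.1504  0.0696  0.9862]
 [-0.9879 -0.0265  0.1526]
 [ 0.0368 -0.9972  0.0648]]
wrist r,t [np.float64(-2.8088169625682937), np.float64(-0.19830851869786031), np.float64(-0.1274636202532161)] [np.float64(-0.5682294204831904), np.float64(-0.09424001520152088), np.float64(0.17926074250639454)]
```

View pics/z10b.png

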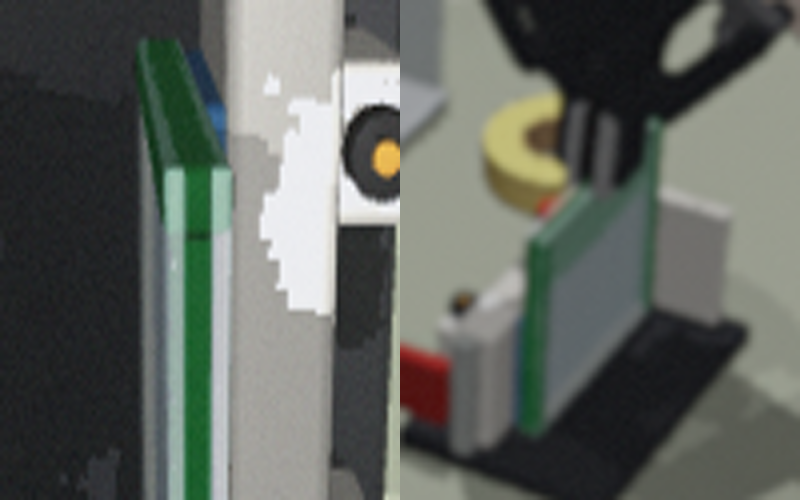

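View pics/side10.png

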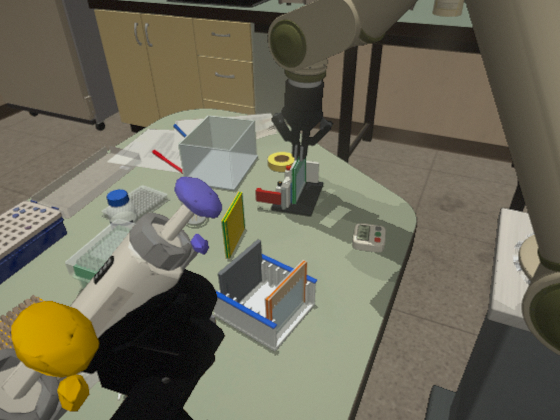

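The y force rose from 5.6 to 9 N with only 0.1 mm of motion, so the plate bears rigidly on the stop. I'll let it settle, check once more and hand in.

>>> {"method": "carry_out", "body": {"targets": [[[1, 0, 0, 0, 0, 0, 0], [1, 0, 0, 0, 0, 0, 0], [1, 0, 0, 0, 0, 0, 0], [1, 0, 0, 0, 0, 0, 0], [1, 0, 0, 0, 0, 0, 0], [1, 0, 0, 0, 0, 0, 0]]]}}

```text
time_s: 16.42
position: [0.5732, -0.0224, 0.0944]
tool_rot: [[0.15, 0.07, 0.986], [-0.988, -0.027, 0.153], [0.037, -0.997, 0.065]]
ft_force: [-5.6, 7.9, 2.3]
grip_width: 0.0041
```

```bash
python3 - <<'E'
from tilt import *
tilt([-2.8088169625682937,-0.19830851869786031,-0.1274636202532161],[-0.5682294204831904,-0.09424001520152088,0.17926074250639454],(197,167),(158,40),5)
from rig import env
o=env.observe();f=o["ft_force"];print(o["time_s"],f@ex,f@ey,f[2],o["qvel"])
env.close_job()
E
```

```text
bottom rel. top, core x,y mm -1.2134970977328141 0.4393995989202588 deg -0.7725362461273847 top 563.167507456687 -60.56113480427404
16.4167 -4.325254245108001 8.66655206363397 2.340901762046258 [ 0.07  0.01 -0.1  -0.04  0.05 -0.04]
the job is handed in; nothing more can be done
```

I drew the green cassette straight up out of the rack and seated it in the corner against the gasket and side stop. I handed the job in at 16.4 s with the gripper still holding it pressed there; no verdict was reported.

- **Forces at hand-in:** the wrist measured about 4.3 N towards the gasket and 8.7 N towards the side stop. The grip was set to 80 N and the arm was at rest. These are wrist readings, so any gasket friction is included. When I pushed further towards the stop, the force rose from 5.6 to about 9 N with 0.1 mm of motion, so I take it to be bearing on the stop.
- **Uprightness:** pressing first tipped the plate about 2.4° in the pads. I turned the tool about 4° the other way, which left about 0.8° in the last picture, plus under 1° sideways. I did not measure squareness to the core separately; the tool held a yaw of about 8.7° against my estimate of 8.75° for the core.
- **Height:** I set the tool about 1 mm above where the plate touched the foot, to avoid drag. The last vertical reading was about 4 N above the free-hanging value, so an edge may be touching the foot.
- **Other objects:** the orange and grey plates, the timer and the yellow look-alike looked unmoved in the last side view. The beaker was hidden in that view, and the arm never went near it.
- **Disagreements:** the wrist and the scene/side views differed by about 4 mm on the plate and core positions. I settled this with wrist close-ups and by feeling for contact.

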